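Load two puppet mouths into the spring magazine

ROBOT

A 7-joint arm with a two-finger parallel gripper is mounted at the origin on the work surface. World frame = base frame: x ahead of the robot, y to its left, z up, the work surface at z = 0. Lengths are in m, angles in rad, forces in N, time in s.
With the tool pointing down it reaches from about 0.425 to 0.95 m from the base axis. Payload 4.7 kg.
Tool frame: the origin (TCP) lies at the very end of the fingers, on their centre line; the grasp point (between the pads) lies 19 mm behind it; z points along the fingers, x is the direction in which the jaws open and shut, and the axes are right-handed (so a half turn about z gives the same grasp; the last joint's range is limited). The gripper opens to 87 mm and grips with 3 to 60 N. Pads are 19 mm wide; open, the fingers measure 117 mm over their backs; the gripper's body (75 mm by 190 mm) begins 51 mm behind the grasp point.
Start: joints at [-1.252, 0.469, -0.049, 1.532, 0.024, 1.141, -0.082], TCP at [0.23, 0.635, 0.223] pointing down, gripper open.
Joint ranges: [-2.59, 2.59], [-0.33, 1.99], [-1.39, 1.29], [0.1, 2.45], [-1.04, 4.18], [0.21, 1.99], [-2.66, 2.66]. Speed limits (rad/s): [2.57, 2.57, 3.14, 3.14, 3.14, 3.14, 3.14].

INTERFACE

Orientations are given as a rotation vector (axis times angle).
In Python, from workcell import * gives the robot as it stands.
- The arm moves only by the tool arm_command, never from a script. Its argument "deltas" is a list of rows, each a list of 7 numbers: the shift along the tool's x, y, z scaled (see below), then the turn, a rotation vector about the tool's x, y, z scaled (see below), then the closure, from 0 (fully open) to 1 (shut). In form: [[tx, ty, tz, rx, ry, rz, gripper], ...]. A call has 1 to 20 rows; each row shifts and turns the commanded pose from where the row before left it, along the tool's axes as they then stand; what a row does not reach is not made up. The controller multiplies each number of a shift by 500 mm and each number of a turn by 6 degrees. A row lasts 1/12 s, in which the tool goes at most 41.7 mm and 7.16 degrees, less where a joint would pass 70% of its speed; a pose out of reach is approached as far as the arm can. A call with a number of a shift or a turn outside -1 to 1 is refused whole. A call with a gripper value outside its range is refused whole. The fingers move at their own pace and stop on an object; "grip_force" is the grip in N (left out, the last holds). Time passes only in rows, so rows that do not move let the fingers close. It gives the time, the measured TCP pose, the force and the opening at its end, in the units of the state.
- state(): the state, without advancing time (a new reading comes with each control period).
- get_image(name): name is "scene" or "top" or "wrist"; returns a dict with "color" (384x512x3 uint8, red, green, blue), "z_map" (384x512 float32, m along the optical axis (not along the pixel's ray), 0 where there is no reading), "vfov" (degrees; the focal length in pixels is half the picture's height over the tangent of half this angle, whatever the lens; pixels are square), "cx", "cy" (the principal point, pixels), "dist_coeffs" ([k1, k2, p1, p2, k3] as OpenCV has them; the pictures are not rectified), "pose" (4x4, takes a point from camera to world coordinates); the wrist camera has in their place "tool_from_camera" (4x4, takes a point from camera to tool coordinates, whose origin is the TCP and whose axes are the tool frame's). Camera axes: x right, y up, looking along -z (the intrinsics and any distortion apply to the point x, -y, -z); pixel columns grow to the right and rows downward; lengths in m; the calibration is good to about 2 mm. A picture is of the moment at which its call begins: read the wrist's pose just before it.
- job_done(): hands the job in, once; it reports no verdict.
The state is a dict: "time": time; "joints": joint angles; "dq": joint speeds; "joint_efforts": joint torques, N m; "tcp_pos": TCP position; "tcp_rot": TCP orientation; "ft_force": force on the tool from outside, world axes, zero at the start; "wrist_torque": the same for the moment, N m; "gripper_width": finger opening in m.
Only numpy, scipy, OpenCV 4.12 (cv2) and the standard library are available. Lean on these libraries where they do the work, as an engineer would, in place of code of your own. Each camera call takes 0.05 s, during which the arm holds its last target.

TASK

Load the animator's spring magazine for the next shot: first press the wide-open mouth down past the orange lips until it clicks under them, let go, then press the toothy mouth in on top of it in the same way, so that both stay held down by the lips, faces up. Press gently and stop as soon as each one has clicked or meets firm resistance: the mouths are brittle, and the magazine has a firm bottom. Leave the closed mouth, mug, jar and modelling tool where they are.

Things in the scene. Friction and masses are not known exactly. Their poses are not given: they have to be found in the camera images.
- mouth_open: Wide-open mouth: pink rigid tile 56 (own x) x 44 (own y) x 12 mm (z), 28 to 56 g, with a big black oval mouth on its top face. Origin: centre of its underside; z up out of the face. Turned by 180 degrees it fits just as well. Starts flat in the tray.
- mouth_teeth: Toothy mouth: pink tile of the same size and mass, with a white bar of teeth in a red mouth on its top face. Origin and axes as the wide-open mouth's.
- mouth_closed: Spare closed mouth, not needed: green tile of the same size with a thin black line. Origin: centre of its underside.
- tray: Fixed blue tray, 290 (x) x 200 (y) x 22 mm with 6 mm walls and a green floor 6 mm above its underside; the three tiles lie in it in one row along its x, in any order, about 85 mm apart, each turned up to 0.3 rad. Origin: centre of its underside, on the table.
- magazine: Fixed spring magazine, loaded from above. Origin: centre of the underside of its 130 x 110 x 8 mm steel foot, on the table, z up. A grey cassette is clamped in it at a height set differently each time and not measured: heights given for it and its points are above this origin at its lowest setting; the true ones are 0 to 45 mm more. Keep the sum of all contact forces on it under 40 N.
- mag_mouth (a point): On the magazine's axis, 121 mm up. Channel for tiles lying with their 56 mm side along the magazine's x: two C-shaped end guides, inside 58.4 mm apart in x and 46.4 mm in y, reaching 8 mm round the corners, walls 4 mm. They end at 121 mm, then flare to 127 mm (catches 2 mm of error). The middle of both y sides is open down to 58 mm: fingers may go down beside the tile.
- mag_lips (a point): On the axis, 93 mm up: flat underside of two orange sprung lips, 20 mm wide, that stick 4.5 mm in from orange housings on both x ends; their ramps start at 106 mm. Pressing a tile past takes 3 to 8 N on the ramps, then 2 to 3 N, beside the follower's push; once its top is below 93 mm they snap over it and the force falls by 2 to 3 N. A tile not clicked in springs back up when let go.
- mag_bottom (a point): On the axis, 66 mm up: rubber-cushioned stop for the lowest tile's underside, 15 mm beyond the first tile's click, 3 mm beyond the second's; it yields 2.5 mm at 6 N/mm, then is hard. Yellow follower plate, top at 113 mm when empty, pushes up with 5 N plus 0.04 N per mm (oil-damped). Let go, clicked-in tiles spring up to the lips: underside of the top tile at 81 mm, of the next at 69 mm.
- mug: White mug, 76 mm across, 85 mm tall; bystander. Origin: centre of its underside.
- paint_jar: Amber paint jar, 48 mm across, 60 mm tall; bystander. Origin: centre of its underside.
- modelling_tool: Modelling spatula, 170 mm long, lying on the table; bystander. Origin: under its middle.

How it is judged:
By the outcome, as a careful person would: the job done as asked, in the order asked, and still so for the second after the job is handed in, with the robot touching nothing.
It also fails if it takes over 72 s, if anything falls off the work surface, if the arm or the gripper's body presses on something with over 40 N, if the wrist force passes 120 N, or if a joint passes its speed limit or range.

## Working session

There is one attempt and no reset: what is moved stays moved. The work goes in short steps, Python scripts to look and compute and a tool call to move; the robot and the scene stay as the last step left them, time stands still between calls to the robot, and variables do not carry over. Pictures are saved under pics/ and viewed, and the job is handed in when it is done.

Besides the shell and the picture viewer there is one more tool, called after "Emit:" by a JSON object that holds its "op" and its "data", one argument or row to a line. arm_command: Moves the arm, as the interface text tells. Its arguments: {"type":"object","properties":{"deltas":{"type":"array"},"grip_force":{"type":"number"}},"required":["deltas"]}

```bash
mkdir -p pics; ls; cat > h.py <<'E'
import numpy as np, cv2
from workcell import *
from scipy.spatial.transform import Rotation as R
def K(im):
    h=im['color'].shape[0]; f=h/2/np.tan(np.radians(im['vfov'])/2)
    return np.array([[f,0,im['cx']],[0,f,im['cy']],[0,0,1.]]),np.array(im['dist_coeffs'],float)
def grab(name):
    s=state(); im=get_image(name)
    if name=='wrist':
        T=np.eye(4);T[:3,:3]=R.from_rotvec(s['tcp_rot']).as_matrix();T[:3,3]=s['tcp_pos']
        im['pose']=T@np.array(im['tool_from_camera'])
    im['pose']=np.array(im['pose']); return im
def rays(im,px):
    k,d=K(im); u=cv2.undistortPoints(np.array(px,float).reshape(-1,1,2),k,d).reshape(-1,2)
    r=np.c_[u[:,0],-u[:,1],-np.ones(len(u))]
    return im['pose'][:3,3], r@im['pose'][:3,:3].T
def onplane(im,px,z):
    o,r=rays(im,px); return o+r*((z-o[2])/r[:,2])[:,None]
def depthpts(im,px):
    o,r=rays(im,px); px=np.array(px).astype(int); z=im['z_map'][px[:,1],px[:,0]]
    return o+r*z[:,None]
def proj(im,P):
    k,d=K(im); Ti=np.linalg.inv(im['pose']); c=(np.atleast_2d(P)@Ti[:3,:3].T+Ti[:3,3])*[1,-1,-1]
    return cv2.projectPoints(c.reshape(-1,1,3),np.zeros(3),np.zeros(3),k,d)[0].reshape(-1,2)
def save(im,n): cv2.imwrite('pics/'+n,cv2.cvtColor(im['color'],cv2.COLOR_RGB2BGR))
E
python3 - <<'E'
from h import *
import pickle
for n in ['scene','top','wrist']:
    im=grab(n); save(im,n+'0.png'); pickle.dump(im,open(n+'0.pkl','wb'))
    print(n,im['vfov'],im['cx'],im['cy'],im['dist_coeffs'],im['pose'].round(3).tolist())
print(state())
E
```

```text
pics
scene 44.32607683817465 256.7426229908515 186.70991476191367 [-0.08300453  0.          0.          0.          0.        ] [[0.11, -0.604, 0.789, 1.346], [0.994, 0.081, -0.077, 0.007], [-0.018, 0.793, 0.61, 0.685], [0.0, 0.0, 0.0, 1.0]]
top 54.64349787137917 257.9642458203943 196.24843774282334 [-0.00301397  0.          0.          0.          0.        ] [[-0.024, 0.998, -0.056, 0.561], [-0.999, -0.023, 0.025, 0.096], [0.024, 0.056, 0.998, 0.993], [0.0, 0.0, 0.0, 1.0]]
wrist 59.26059852549218 254.82488167168506 186.3759550649389 [-0.0581989  0.         0.         0.         0.       ] [[0.342, -0.911, -0.23, 0.167], [0.94, 0.331, 0.085, 0.658], [-0.001, -0.245, 0.97, 0.384], [0.0, 0.0, 0.0, 1.0]]
{'time': 0.15, 'joints': array([-1.25193878,  0.4692685 , -0.04861099,  1.53338434,  0.02408842,
        1.14094247, -0.08230297]), 'dq': array([-0.00027165, -0.00094944, -0.00096673, -0.00455023, -0.00195944,
        0.00090121, -0.00163467]), 'joint_efforts': array([-1.49755811e-04, -5.08427131e+01, -8.13981844e-02, -2.36419111e+01,
       -6.14712085e-02,  3.56741622e-02,  1.06293985e-04]), 'tcp_pos': array([0.22985765, 0.63420583, 0.22174711]), 'tcp_rot': array([ 2.57155251e+00,  1.80318868e+00, -1.80289888e-03]), 'ft_force': array([ 1.06153597e+00, -5.54188948e-04, -6.86899485e-01]), 'wrist_torque': array([-0.00338467,  0.03883212,  0.06809878]), 'gripper_width': 0.08702202629562145}
```

View pics/top0.png

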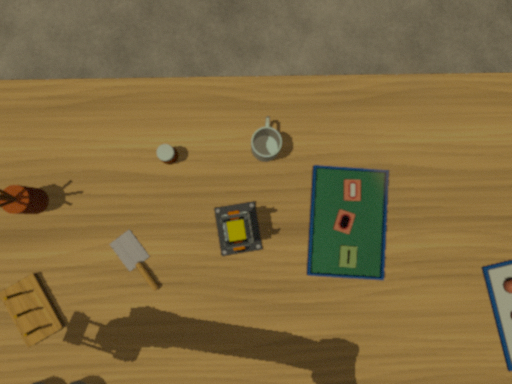

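View pics/scene0.png

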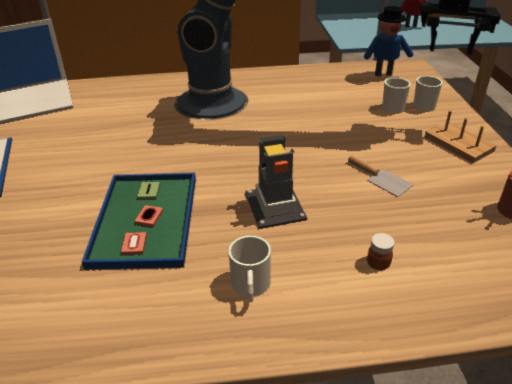

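View pics/wrist0.png

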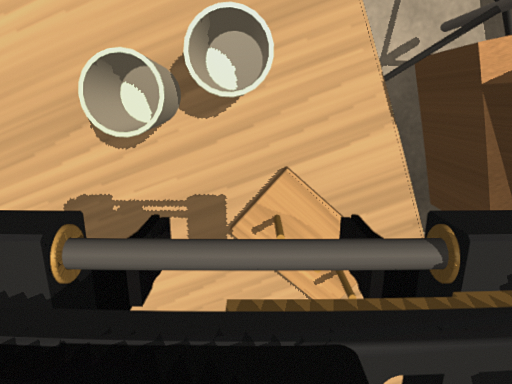

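The top view shows the magazine near (237,230), with its orange housings at (234,213) and (239,248). In the tray are the toothy mouth (352,189), the open mouth (344,221) and the closed one (348,257). Measuring next.

```bash
python3 - <<'E'
from h import *
import pickle
im=pickle.load(open('top0.pkl','rb')); hsv=cv2.cvtColor(im['color'],cv2.COLOR_RGB2HSV)
big=cv2.resize(cv2.cvtColor(im['color'],cv2.COLOR_RGB2BGR)[150:290,200:400],None,fx=4,fy=4,interpolation=cv2.INTER_CUBIC);cv2.imwrite('pics/topz.png',big)
for p in [(352,189),(344,221),(348,257),(344,235),(237,230),(234,213),(239,248)]: print(p,hsv[p[1],p[0]],depthpts(im,[p]).round(4))
def blobs(m,zs,amin=20):
    m=m.astype(np.uint8)
    cs,_=cv2.findContours(m,cv2.RETR_EXTERNAL,cv2.CHAIN_APPROX_NONE)
    for c in cs:
        if cv2.contourArea(c)<amin: continue
        c=c.reshape(-1,2)
        for z in zs:
            w=onplane(im,c,z); r=cv2.minAreaRect((w[:,:2]*1000).astype(np.float32)); print(c.mean(0).round(1),z,np.round(r[0],1),np.round(r[1],1),round(r[2],1))
H,S,V=[hsv[...,i].astype(int) for i in range(3)]
roi=np.zeros(H.shape,bool); roi[150:290,200:400]=1
print('pink');blobs(roi&((H<12)|(H>168))&(S>90)&(V>90),[0.018],60)
print('closed');blobs(roi&(H>25)&(H<50)&(V>110)&(S>60)&(np.arange(512)>315)[None],[0.018],60)
print('yellow');blobs(roi&(H>22)&(H<35)&(S>180)&(V>120),[0.113,0.14,0.158],60)
m=roi&(np.arange(512)<290)[None]
print('orange');blobs(m&(H<14)&(S>170)&(V>100),[0.11],5)
print('blue');blobs(roi&(H>100)&(H<130)&(S>120),[0.022],200)
# scene depth of magazine
sc=pickle.load(open('scene0.pkl','rb'))
for p in [(275,150),(275,153),(281,167),(262,142),(285,139),(258,148)]: print(p,depthpts(sc,[p]).round(4))
E
```

```text
(352, 189) [ 28  42 151] [[ 0.6293 -0.1791  0.015 ]]
(344, 221) [165  68  15] [[ 0.545  -0.1539  0.0174]]
(348, 257) [ 35 117  61] [[ 0.4506 -0.161   0.0169]]
(344, 235) [ 68 139  86] [[ 0.5078 -0.155   0.0074]]
(237, 230) [ 28 255 156] [[0.533  0.1239 0.1501]]
(234, 213) [ 16 222 147] [[0.5715 0.13   0.1475]]
(239, 248) [ 18 255 151] [[0.4921 0.1204 0.1465]]
pink
[343.7 221.2] 0.018 [ 544.8 -153.4] [42.9 51. ] 70.2
[351.8 189.7] 0.018 [ 627.7 -178.2] [42.7 50.8] 87.8
closed
[347.8 256.3] 0.018 [ 452.  -160.6] [40.2 53.6] 83.4
yellow
[235.8 229.9] 0.113 [531.8 127.8] [45.8 38.7] 7.0
[235.8 229.9] 0.14 [532.7 126.8] [44.4 37.5] 7.0
[235.8 229.9] 0.158 [533.3 126.2] [43.5 36.7] 7.0
orange
blue
(275, 150) [[0.5347 0.1258 0.1508]]
(275, 153) [[0.545  0.1243 0.1502]]
(281, 167) [[0.5785 0.1319 0.1378]]
(262, 142) [[0.5076 0.102  0.1555]]
(285, 139) [[0.5062 0.1512 0.1578]]
(258, 148) [[0.2906 0.1155 0.0003]]
```

View pics/topz.png

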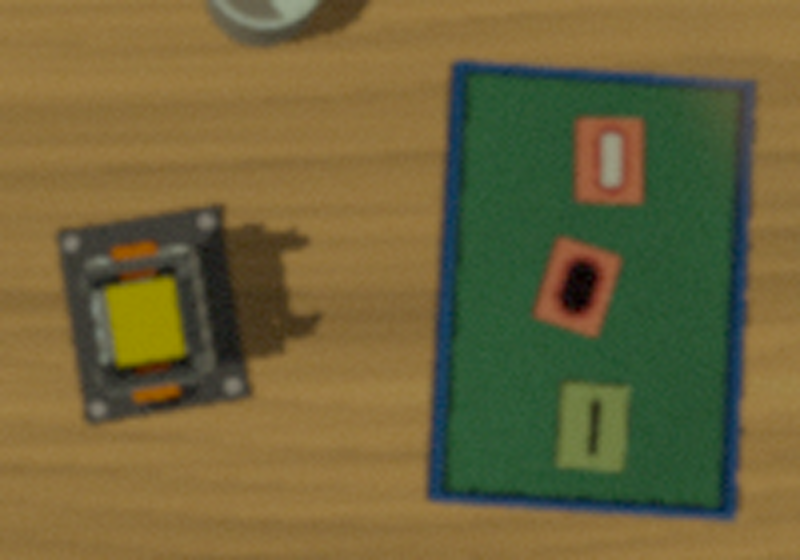

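Yellow follower top is at about 0.150 m, so the cassette sits about 37 mm up. The magazine is yawed about +7°. I'm going to a viewpoint beside the magazine for a wrist picture.

Emit:
{"op": "arm_command", "data": {
  "deltas": [
    [-0.0415, 0.06, -0.002, 0, 0, 0, 0],
    [-0.0415, 0.06, -0.002, 0, 0, 0, 0],
    [-0.0415, 0.06, -0.002, 0, 0, 0, 0],
    [-0.0415, 0.06, -0.002, 0, 0, 0, 0],
    [-0.0415, 0.06, -0.002, 0, 0, 0, 0],
    [-0.0415, 0.06, -0.002, 0, 0, 0, 0],
    [-0.0415, 0.06, -0.002, 0, 0, 0, 0],
    [-0.0415, 0.06, -0.002, 0, 0, 0, 0],
    [-0.0415, 0.06, -0.002, 0, 0, 0, 0],
    [-0.0415, 0.06, -0.002, 0, 0, 0, 0],
    [-0.0415, 0.06, -0.002, 0, 0, 0, 0],
    [-0.0415, 0.06, -0.002, 0, 0, 0, 0],
    [-0.0415, 0.06, -0.002, 0, 0, 0, 0],
    [-0.0415, 0.06, -0.002, 0, 0, 0, 0],
    [-0.0415, 0.06, -0.002, 0, 0, 0, 0],
    [-0.0415, 0.06, -0.002, 0, 0, 0, 0],
    [-0.0415, 0.06, -0.002, 0, 0, 0, 0],
    [-0.0415, 0.06, -0.002, 0, 0, 0, 0],
    [0, 0, 0, 0, 0, 0, 0],
    [0, 0, 0, 0, 0, 0, 0]
  ]
}}

```text
time: 1.82
tcp_pos: [0.6112, 0.0964, 0.2401]
tcp_rot: [2.577, 1.796, -0.001]
ft_force: [0.3, 0.6, 0.5]
gripper_width: 0.0872
```

```bash
python3 - <<'E'
from h import *
import pickle
s=state();print(s['time'],s['tcp_pos'],s['tcp_rot'],s['ft_force'],np.abs(s['dq']).max())
im=grab('wrist');save(im,'w1.png');pickle.dump(im,open('w1.pkl','wb'))
E
```

```text
1.8167 [0.61120229 0.09636472 0.24008253] [ 2.57663391e+00  1.79620240e+00 -1.41544198e-03] [0.2822874  0.58264145 0.53577645] 0.06127625176643586
```

View pics/w1.png

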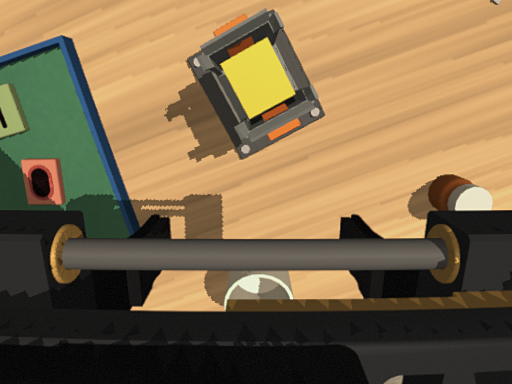

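The wrist view shows the magazine in full: yellow follower centred near (258,78), lips at (241,47) and (275,111). The open mouth is near (42,182). Measuring the channel and follower.

```bash
python3 - <<'E'
from h import *
import pickle
im=pickle.load(open('w1.pkl','rb')); hsv=cv2.cvtColor(im['color'],cv2.COLOR_RGB2HSV)
cv2.imwrite('pics/w1z.png',cv2.resize(cv2.cvtColor(im['color'],cv2.COLOR_RGB2BGR)[0:170,170:345],None,fx=4,fy=3.5,interpolation=cv2.INTER_CUBIC))
H,S,V=[hsv[...,i].astype(int) for i in range(3)]
m=((H>24)&(H<33)&(S>140)&(V>120)).astype(np.uint8); m[:, :180]=0;m[:,330:]=0;m[160:]=0
n,l,st,ce=cv2.connectedComponentsWithStats(m);i=1+st[1:,4].argmax();m=(l==i)
ys,xs=np.nonzero(cv2.erode(m.astype(np.uint8),np.ones((5,5))));P=depthpts(im,np.c_[xs,ys]);zt=np.median(P[:,2]);print('ytop',zt,P[:,2].std())
c=cv2.findContours(m.astype(np.uint8),0,1)[0][0].reshape(-1,2)
w=onplane(im,c,zt)*1000;print(cv2.minAreaRect(w[:,:2].astype(np.float32)))
# all points near z: cassette upper structure
yy,xx=np.mgrid[0:165,180:335];q=np.c_[xx.ravel(),yy.ravel()];P=depthpts(im,q)
a=P[(P[:,2]>.1)];h,e=np.histogram(a[:,2],bins=np.arange(.1,.18,.002));print(list(zip(e.round(3),h)))
for lo in [.158,.160,.162]:
  t=P[(P[:,2]>lo)&(P[:,2]<.17)]
  print(lo,len(t),cv2.minAreaRect((t[:,:2]*1000).astype(np.float32)))
# orange
m=((H>5)&(H<20)&(S>190)&(V>150)).astype(np.uint8);m[:, :180]=0;m[:,330:]=0;m[160:]=0
n,l,st,ce=cv2.connectedComponentsWithStats(m)
for i in range(1,n):
  if st[i,4]>30:
    ys,xs=np.nonzero(l==i);P=depthpts(im,np.c_[xs,ys]);print(st[i],P.mean(0).round(4),P[:,2].min(),P[:,2].max())
E
```

```text
ytop 0.1501995177964571 0.016072777179252106
((534.0870971679688, 127.6750259399414), (44.34801483154297, 38.024749755859375), 8.02104377746582)
[(np.float64(0.1), np.int64(22)), (np.float64(0.102), np.int64(213)), (np.float64(0.104), np.int64(47)), (np.float64(0.106), np.int64(22)), (np.float64(0.108), np.int64(21)), (np.float64(0.11), np.int64(27)), (np.float64(0.112), np.int64(23)), (np.float64(0.114), np.int64(26)), (np.float64(0.116), np.int64(25)), (np.float64(0.118), np.int64(31)), (np.float64(0.12), np.int64(31)), (np.float64(0.122), np.int64(30)), (np.float64(0.124), np.int64(34)), (np.float64(0.126), np.int64(32)), (np.float64(0.128), np.int64(34)), (np.float64(0.13), np.int64(49)), (np.float64(0.132), np.int64(98)), (np.float64(0.134), np.int64(94)), (np.float64(0.136), np.int64(120)), (np.float64(0.138), np.int64(115)), (np.float64(0.14), np.int64(106)), (np.float64(0.142), np.int64(97)), (np.float64(0.144), np.int64(104)), (np.float64(0.146), np.int64(449)), (np.float64(0.148), np.int64(1418)), (np.float64(0.15), np.int64(2075)), (np.float64(0.152), np.int64(66)), (np.fl
[... 300 characters left out ...]
nt64(0)), (np.float64(0.172), np.int64(0)), (np.float64(0.174), np.int64(0)), (np.float64(0.176), np.int64(0))]
0.158 2418 ((533.90771484375, 127.53143310546875), (73.74707794189453, 61.484474182128906), 7.8397064208984375)
0.16 1953 ((533.90771484375, 127.53143310546875), (73.74707794189453, 61.484474182128906), 7.8397064208984375)
0.162 1499 ((533.90771484375, 127.53143310546875), (73.74707794189453, 61.484474182128906), 7.8397064208984375)
[214  15  32  21 127] [0.4934 0.121  0.1511] 0.14549514896313065 0.40255700014538787
[262 104  26  17 155] [0.5605 0.1314 0.1395] 0.13105641143166658 0.40255700014538787
[268 119  32  21 229] [0.5747 0.1332 0.1494] 0.1453932013866686 0.40255700014538787
```

View pics/w1z.png

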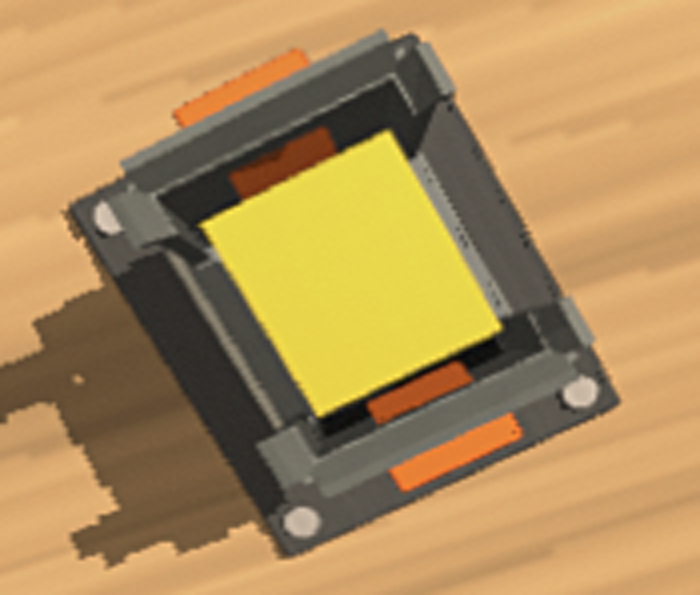

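Magazine axis ≈ (0.534, 0.1276), yaw 8.0°, cassette about +37 mm. Next, the tray viewpoint.

Emit:
{"op": "arm_command", "data": {
  "deltas": [
    [-0.058, 0.0345, 0.01, 0, 0, 0, 0],
    [-0.058, 0.0345, 0.01, 0, 0, 0, 0],
    [-0.058, 0.0345, 0.01, 0, 0, 0, 0],
    [-0.058, 0.0345, 0.01, 0, 0, 0, 0],
    [-0.058, 0.0345, 0.01, 0, 0, 0, 0],
    [-0.058, 0.0345, 0.01, 0, 0, 0, 0],
    [-0.058, 0.0345, 0.01, 0, 0, 0, 0],
    [-0.058, 0.0345, 0.01, 0, 0, 0, 0],
    [0, 0, 0, 0, 0, 0, 0],
    [0, 0, 0, 0, 0, 0, 0],
    [0, 0, 0, 0, 0, 0, 0]
  ]
}}

```text
time: 2.78
tcp_pos: [0.6612, -0.1629, 0.2001]
tcp_rot: [-2.568, -1.806, -0.001]
ft_force: [-0.4, 1.2, -0.3]
gripper_width: 0.0869
```

```bash
python3 - <<'E'
from h import *
import pickle
s=state();print(s['time'],s['tcp_pos'],s['tcp_rot'],s['ft_force'],np.abs(s['dq']).max())
im=grab('wrist');save(im,'w2.png');pickle.dump(im,open('w2.pkl','wb'))
hsv=cv2.cvtColor(im['color'],cv2.COLOR_RGB2HSV);H,S,V=[hsv[...,i].astype(int) for i in range(3)]
m=(((H<14)|(H>168))&(S>90)&(V>100)).astype(np.uint8);m[205:]=0
for c in cv2.findContours(m,0,1)[0]:
    if cv2.contourArea(c)<300: continue
    c=c.reshape(-1,2);w=onplane(im,c,.018)*1000;print(c.mean(0),cv2.minAreaRect(w[:,:2].astype(np.float32)))
    cc=c.mean(0).astype(int);q=np.array([[x,y] for x in range(cc[0]-15,cc[0]+16) for y in range(cc[1]-15,cc[1]+16)]);print(np.median(depthpts(im,q)[:,2]))
E
```

```text
2.7833 [ 0.66115539 -0.16293557  0.20014417] [-2.56811562e+00 -1.80578822e+00 -1.16924716e-03] [-0.36580802  1.16580482 -0.33707244] 0.01962790888360367
[229.23888889 142.63333333] ((628.5015258789062, -177.84510803222656), (44.145050048828125, 55.52193069458008), 86.72588348388672)
0.018862990140191327
[222.79802956  54.31034483] ((545.681884765625, -153.2975311279297), (43.36176681518555, 55.48015594482422), 69.94467163085938)
0.01899883980816891
```

View pics/w2.png

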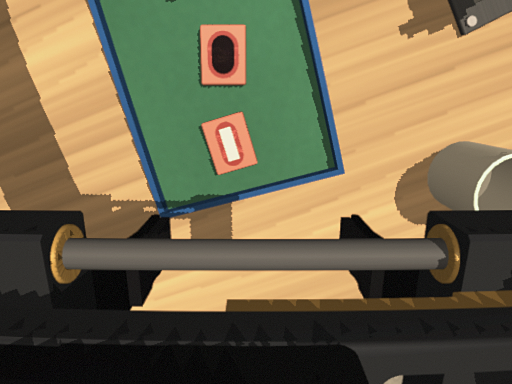

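The wrist view shows the open mouth (223,54) at (0.5456, -0.1533), tile y at 70°. The toothy mouth (229,142) is at (0.6284, -0.1779), at 86.7°. The tool yaw already suits the open mouth, so I'm approaching it.

Emit:
{"op": "arm_command", "data": {
  "deltas": [
    [-0.006, -0.0224, 0.03, 0, 0, 0, 0],
    [-0.006, -0.0224, 0.03, 0, 0, 0, 0],
    [-0.006, -0.0224, 0.03, 0, 0, 0, 0],
    [-0.006, -0.0224, 0.03, 0, 0, 0, 0],
    [-0.006, -0.0224, 0.03, 0, 0, 0, 0],
    [-0.006, -0.0224, 0.03, 0, 0, 0, 0],
    [-0.006, -0.0224, 0.03, 0, 0, 0, 0],
    [-0.006, -0.0224, 0.03, 0, 0, 0, 0],
    [-0.006, -0.0224, 0.03, 0, 0, 0, 0],
    [-0.006, -0.0224, 0.03, 0, 0, 0, 0],
    [0, 0, 0, 0, 0, 0, 0],
    [0, 0, 0, 0, 0, 0, 0],
    [0, 0, 0, 0, 0, 0, 0]
  ]
}}

```text
time: 3.92
tcp_pos: [0.5474, -0.1546, 0.0517]
tcp_rot: [2.569, 1.806, 0.004]
ft_force: [-0.5, -0.4, -0.3]
gripper_width: 0.0868
```

Emit:
{"op": "arm_command", "data": {
  "deltas": [
    [0.0012, -0.0042, 0.015, 0, 0, 0, 0],
    [0, 0, 0.02, 0, 0, 0, 0],
    [0, 0, 0.02, 0, 0, 0, 0],
    [0, 0, 0.015, 0, 0, 0, 0],
    [0, 0, 0.01, 0, 0, 0, 0],
    [0, 0, 0.0056, 0, 0, 0, 0],
    [0, 0, 0, 0, 0, 0, 0],
    [0, 0, 0, 0, 0, 0, 0],
    [0, 0, 0, 0, 0, 0, 0]
  ],
  "grip_force": 20
}}

```text
time: 4.67
tcp_pos: [0.544, -0.1546, 0.0078]
tcp_rot: [2.572, 1.803, 0.0]
ft_force: [0.5, -0.1, 0.1]
gripper_width: 0.0868
```

Emit:
{"op": "arm_command", "data": {
  "deltas": [
    [0, 0, 0, 0, 0, 0, 0.6],
    [0, 0, 0, 0, 0, 0, 0.6],
    [0, 0, 0, 0, 0, 0, 0.6],
    [0, 0, 0, 0, 0, 0, 0.6],
    [0, 0, 0, 0, 0, 0, 0.6],
    [0, 0, 0, 0, 0, 0, 0.6]
  ]
}}

```text
time: 5.17
tcp_pos: [0.5438, -0.1544, 0.0077]
tcp_rot: [-2.572, -1.804, -0.0]
ft_force: [-0.2, 0.2, 0.3]
gripper_width: 0.0549
```

```bash
python3 - <<'E'
from h import *
for i in range(3):
    im=grab('wrist'); s=state();print(s['time'],s['tcp_pos'].round(4),s['tcp_rot'].round(3),s['ft_force'].round(2),s['gripper_width'])
save(im,'w3.png')
E
```

```text
5.2167 [ 0.5438 -0.1544  0.0077] [-2.572 -1.804 -0.   ] [ 0.01  0.14 -0.68] 0.0508280642770017
5.2667 [ 0.5438 -0.1544  0.0077] [-2.572 -1.804 -0.   ] [-0.52  0.26  1.36] 0.0469607668969219
5.3167 [ 0.5438 -0.1544  0.0077] [-2.572 -1.804 -0.   ] [ 0.38 -0.53  0.06] 0.04353464036683851
```

View pics/w3.png

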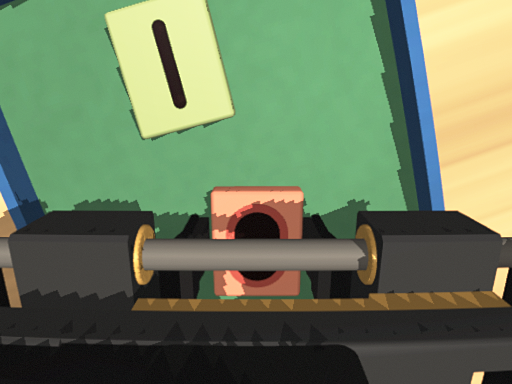

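```bash
python3 - <<'E'
from h import *
im=grab('wrist');s=state();print(s['gripper_width'])
T=np.eye(4);T[:3,:3]=R.from_rotvec(s['tcp_rot']).as_matrix();T[:3,3]=s['tcp_pos']
g=im['color'].astype(int)
for c in (218,225,290,296):
    print(c,[tuple(g[r,c]) for r in range(183,203,1)]); print([tuple(g[r,c]) for r in range(288,302)])
def tool(px,z): 
    w=onplane(im,px,z); return ((w-T[:3,3])@T[:3,:3]*1000).round(1)
for z in(.006,.018):print(tool([[225,r] for r in (186,188,190,192,194)],z)[:,1])
print(tool([[225,r] for r in (290,293,296,298)],.018)[:,1], tool([[c,240] for c in (211,302)],.018))
E
```

```text
0.043554969112791435
218 [(np.int64(111), np.int64(171), np.int64(119)), (np.int64(107), np.int64(171), np.int64(119)), (np.int64(112), np.int64(166), np.int64(115)), (np.int64(135), np.int64(105), np.int64(78)), (np.int64(154), np.int64(88), np.int64(69)), (np.int64(163), np.int64(96), np.int64(74)), (np.int64(171), np.int64(102), np.int64(78)), (np.int64(194), np.int64(112), np.int64(85)), (np.int64(247), np.int64(154), np.int64(117)), (np.int64(255), np.int64(185), np.int64(139)), (np.int64(254), np.int64(186), np.int64(141)), (np.int64(254), np.int64(190), np.int64(146)), (np.int64(254), np.int64(194), np.int64(148)), (np.int64(254), np.int64(194), np.int64(149)), (np.int64(254), np.int64(195), np.int64(150)), (np.int64(254), np.int64(195), np.int64(148)), (np.int64(254), np.int64(195), np.int64(149)), (np.int64(254), np.int64(197), np.int64(152)), (np.int64(254), np.int64(194), np.int64(149)), (np.int64(254), np.int64(195), np.int64(149))]
[(np.int64(172), np.int64(104), np.int64(80)), (np.int64(172), np.int64(104), np.int64(80)), (np.int64(171), np.int64(102), np.int64(79)), (n
[... 4647 characters left out ...]
(151), np.int64(90), np.int64(68)), (np.int64(152), np.int64(90), np.int64(71)), (np.int64(151), np.int64(88), np.int64(67)), (np.int64(151), np.int64(87), np.int64(68)), (np.int64(151), np.int64(88), np.int64(68)), (np.int64(146), np.int64(87), np.int64(67)), (np.int64(82), np.int64(90), np.int64(65)), (np.int64(54), np.int64(91), np.int64(62)), (np.int64(54), np.int64(90), np.int64(63)), (np.int64(58), np.int64(90), np.int64(63)), (np.int64(102), np.int64(89), np.int64(53)), (np.int64(118), np.int64(87), np.int64(47)), (np.int64(115), np.int64(87), np.int64(47))]
[-25.8 -24.8 -23.7 -22.7 -21.7]
[-28.8 -27.9 -26.9 -25.9 -25. ]
[25.6 27.3 29.  30.2] [[-20.8  -1.8 -10.3]
 [ 23.4  -1.7 -10.3]]
```

The tile is gripped at 43.5 mm. In the tool frame the camera sees its centre at x +1.3 mm, where the grip forces 0, so that is camera bias. In y it reads +0.8 mm. I'm lifting, turning to yaw 98° and moving to a check view beside the magazine.

Emit:
{"op": "arm_command", "data": {
  "deltas": [
    [0, 0, -0.02, 0, 0, 0, 0.6],
    [0, 0, -0.05, 0, 0, 0, 0.6],
    [0, 0, -0.065, 0, 0, -0.5, 0.6],
    [0, 0, -0.065, 0, 0, -0.75, 0.6],
    [0, 0, -0.065, 0, 0, -0.85, 0.6],
    [0, 0, -0.065, 0, 0, -0.85, 0.6],
    [0, 0, -0.065, 0, 0, -0.85, 0.6],
    [0, 0, -0.069, 0, 0, -0.85, 0.6],
    [0.042, 0.0165, 0, 0, 0, 0, 0.6],
    [0.062, 0.0233, 0, 0, 0, 0, 0.6],
    [0.062, 0.0233, 0, 0, 0, 0, 0.6],
    [0.062, 0.0233, 0, 0, 0, 0, 0.6],
    [0.062, 0.0233, 0, 0, 0, 0, 0.6],
    [0.062, 0.0233, 0, 0, 0, 0, 0.6],
    [0.062, 0.0233, 0, 0, 0, 0, 0.6],
    [0.062, 0.0233, 0, 0, 0, 0, 0.6],
    [0.062, 0.0233, 0, 0, 0, 0, 0.6],
    [0.02, 0.007, 0, 0, 0, 0, 0.6],
    [0, 0, 0, 0, 0, 0, 0.6],
    [0, 0, 0, 0, 0, 0, 0.6]
  ],
  "grip_force": 30
}}

```text
time: 7.03
tcp_pos: [0.6087, 0.1359, 0.2399]
tcp_rot: [2.061, 2.371, -0.002]
ft_force: [0.6, -0.4, 0.1]
gripper_width: 0.0437
```

```bash
cat > mag.py <<'E'
from h import *
s=state();print(s['time'],s['tcp_pos'].round(4),s['tcp_rot'].round(3),s['ft_force'].round(2),s['joints'].round(2),s['gripper_width'])
rm=R.from_rotvec(s['tcp_rot']).as_matrix();print('yaw',np.degrees(np.arctan2(rm[1,0],rm[0,0])))
im=grab('wrist');save(im,'w4.png')
hsv=cv2.cvtColor(im['color'],cv2.COLOR_RGB2HSV);H,S,V=[hsv[...,i].astype(int) for i in range(3)]
m=((H>24)&(H<33)&(S>140)&(V>120)).astype(np.uint8); m[180:]=0
n,l,st,ce=cv2.connectedComponentsWithStats(m);i=1+st[1:,4].argmax();m=(l==i).astype(np.uint8);print(st[i])
ys,xs=np.nonzero(cv2.erode(m,np.ones((5,5))));zt=np.median(depthpts(im,np.c_[xs,ys])[:,2])
c=cv2.findContours(m,0,1)[0][0].reshape(-1,2);w=onplane(im,c,zt)*1000
r=cv2.minAreaRect(w[:,:2].astype(np.float32));print(zt,r)
x,y,ww,hh,_=st[i];yy,xx=np.mgrid[max(0,y-50):min(200,y+hh+50),x-40:x+ww+40];P=depthpts(im,np.c_[xx.ravel(),yy.ravel()]);P=P[(P[:,2]>.158)&(P[:,2]<.17)]
r2=cv2.minAreaRect((P[:,:2]*1000).astype(np.float32));print(r2)
for q in(r,r2):
    d=np.array([*q[0],0])/1000-s['tcp_pos'];print('tool xy mm',(d@rm*1000).round(1))
E
python3 mag.py
```

```text
7.0333 [0.6087 0.1359 0.2399] [ 2.061e+00  2.371e+00 -2.000e-03] [ 0.59 -0.43  0.08] [-0.32  0.37  0.04  1.64 -0.02  1.13  1.44] 0.04365486393645721
yaw 98.00720530230335
[ 231   58   54   63 3306]
0.15015410142497027 ((533.9175415039062, 127.76675415039062), (44.034629821777344, 37.609336853027344), 7.0965800285339355)
((534.0816040039062, 127.74021911621094), (73.06140899658203, 61.252986907958984), 7.306408405303955)
tool xy mm [  2.6 -75.1 239.9]
tool xy mm [  2.6 -74.9 239.9]
```

View pics/w4.png

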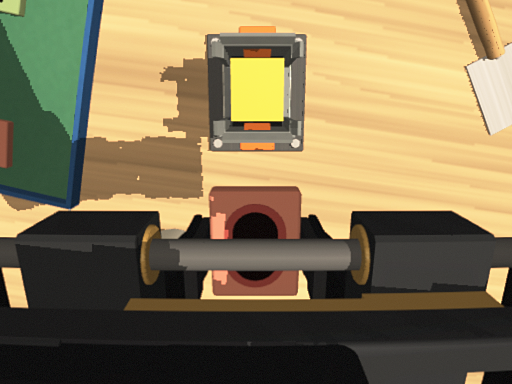

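Tile in hand at cols 212–301; magazine straight ahead (yellow at cols 231–285). I'm moving over the axis and descending to just above the flare.

Emit:
{"op": "arm_command", "data": {
  "deltas": [
    [0.0022, -0.0316, 0, 0, 0, 0.083, 0.6],
    [0, -0.04, 0, 0, 0, 0, 0.6],
    [0, -0.04, 0, 0, 0, 0, 0.6],
    [0, -0.04, 0, 0, 0, 0, 0.6],
    [0, 0, 0.03, 0, 0, 0, 0.6],
    [0, 0, 0.04, 0, 0, 0, 0.6],
    [0, 0, 0.04, 0, 0, 0, 0.6],
    [0, 0, 0.024, 0, 0, 0, 0.6],
    [0, 0, 0, 0, 0, 0, 0.6],
    [0, 0, 0, 0, 0, 0, 0.6],
    [0, 0, 0, 0, 0, 0, 0.6]
  ]
}}

```text
time: 8.0
tcp_pos: [0.5345, 0.1263, 0.1739]
tcp_rot: [2.074, 2.358, 0.002]
ft_force: [0.7, 0.5, -0.2]
gripper_width: 0.0438
```

```bash
python3 - <<'E'
from h import *
for n in ('wrist','scene'):
    im=grab(n);save(im,'x5_%s.png'%n)
s=state();rm=R.from_rotvec(s['tcp_rot']).as_matrix();print(s['time'],s['tcp_pos'].round(4),s['ft_force'].round(2),np.degrees(np.arctan2(rm[1,0],rm[0,0])),rm[:,2].round(4))
b=cv2.imread('pics/x5_scene.png')[100:240,220:330];cv2.imwrite('pics/x5_sz.png',cv2.resize(b,None,fx=5,fy=4,interpolation=cv2.INTER_CUBIC))
E
```

```text
8.1 [0.5346 0.1271 0.174 ] [-0.05  0.49 -1.05] 97.41196323318636 [ 2.3e-03  6.0e-04 -1.0e+00]
```

View pics/x5_wrist.png

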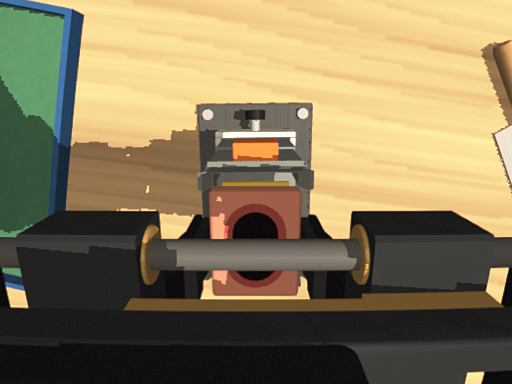

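View pics/x5_sz.png

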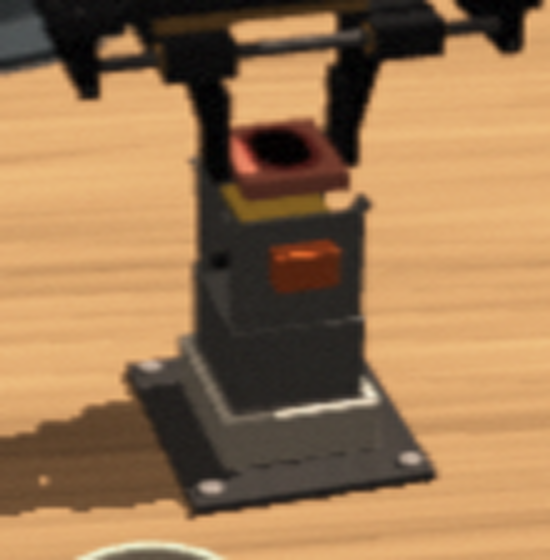

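```bash
python3 - <<'E'
from h import *
s=state();im=grab('wrist');rm=R.from_rotvec(s['tcp_rot']).as_matrix();print(s['tcp_pos'].round(4))
yy,xx=np.mgrid[120:190,190:325];q=np.c_[xx.ravel(),yy.ravel()];P=depthpts(im,q)
t=((P-s['tcp_pos'])@rm)*1000
k=(P[:,2]>.1615)&(P[:,2]<.168)
print(k.sum(),t[k].min(0).round(1),t[k].max(0).round(1),np.percentile(t[k],[1,50,99],axis=0).round(1))
for c in (225,240,256,270,285): 
    m=k&(q[:,0]==c); print(c,q[m][:,1].min(),q[m][:,1].max(),t[m][:,1].min().round(1),t[m][:,1].max().round(1))
E
```

```text
[0.5346 0.1271 0.174 ]
1192 [-30.6 -37.4   6.9] [ 30.9 -21.5  12.5] [[-30.2 -37.2   7.8]
 [ -0.2 -33.8   9.7]
 [ 30.5 -22.   12.4]]
225 161 169 -36.9 -32.1
240 161 169 -36.8 -32.1
256 161 168 -36.7 -32.7
270 161 168 -36.9 -32.8
285 160 168 -37.2 -32.7
```

```bash
python3 - <<'E'
from h import *
s=state();im=grab('wrist');rm=R.from_rotvec(s['tcp_rot']).as_matrix()
print(im['tool_from_camera'])
g=im['color'].astype(int);save(im,'x6.png')
b=cv2.imread('pics/x6.png')[150:310,185:330];cv2.imwrite('pics/x6z.png',cv2.resize(b,None,fx=5,fy=3.7,interpolation=cv2.INTER_CUBIC))
for r in (175,180,193,198,215,285): 
    print(r,[int(v) for v in g[r,190:225].sum(1)],[int(v) for v in g[r,292:325].sum(1)])
zt=s['tcp_pos'][2]-.0017+.012
def tool(px,z): return ((onplane(im,px,z)-s['tcp_pos'])@rm*1000).round(2)
print(tool([[212,195],[301,195],[211,285],[301,285]],zt))
print(tool([[199,178],[313,178]],.164))
E
```

```text
[[ 9.99999122e-01  1.21818088e-03 -5.20847124e-04  6.50921564e-04]
 [ 1.05316907e-03 -9.69437666e-01 -2.45335490e-01 -6.68612762e-02]
 [-8.03791823e-04  2.45334726e-01 -9.69438098e-01 -1.62477451e-01]
 [ 0.00000000e+00  0.00000000e+00  0.00000000e+00  1.00000000e+00]]
175 [331, 328, 327, 322, 325, 370, 411, 418, 340, 248, 213, 207, 205, 209, 208, 205, 203, 204, 205, 222, 236, 196, 165, 160, 159, 164, 165, 226, 266, 273, 276, 274, 268, 267, 272] [187, 161, 169, 179, 193, 255, 239, 232, 228, 232, 230, 229, 226, 226, 229, 233, 247, 249, 238, 257, 520, 620, 622, 619, 618, 618, 622, 622, 621, 624, 624, 625, 626]
180 [355, 353, 355, 354, 357, 330, 282, 261, 261, 259, 230, 208, 210, 213, 206, 211, 210, 209, 207, 214, 258, 218, 160, 155, 169, 243, 277, 275, 271, 274, 273, 272, 273, 272, 271] [535, 416, 240, 164, 196, 240, 238, 226, 232, 230, 232, 232, 231, 234, 232, 237, 247, 251, 233, 257, 491, 576, 581, 574, 573, 576, 580, 580, 581, 578, 583, 586, 588]
193 [358, 357, 358, 356, 355, 354, 353, 356, 353, 355, 294, 200, 171, 175, 174, 174, 173, 169, 180, 275, 315, 321, 325, 326, 333, 326, 326,
[... 663 characters left out ...]
37, 322, 319, 322, 316, 319, 319, 319, 304, 329, 525, 576, 572] [325, 322, 331, 331, 332, 328, 311, 291, 252, 297, 315, 322, 324, 320, 317, 305, 176, 91, 80, 75, 81, 114, 124, 263, 572, 629, 625, 617, 614, 612, 614, 617, 615]
285 [98, 103, 99, 100, 98, 96, 101, 77, 51, 54, 56, 39, 143, 419, 598, 588, 584, 582, 585, 593, 572, 438, 256, 292, 312, 322, 325, 319, 321, 324, 316, 323, 313, 318, 319] [324, 321, 329, 311, 289, 247, 273, 615, 622, 612, 614, 614, 615, 626, 633, 268, 40, 52, 57, 48, 62, 89, 102, 111, 102, 107, 101, 106, 95, 105, 97, 103, 106]
[[-19.33 -24.22 -10.36]
 [ 22.36 -24.17 -10.34]
 [-21.48  23.06 -10.26]
 [ 24.03  23.15 -10.24]]
[[-28.51 -27.81   9.85]
 [ 31.25 -27.74   9.87]]
```

View pics/x6z.png

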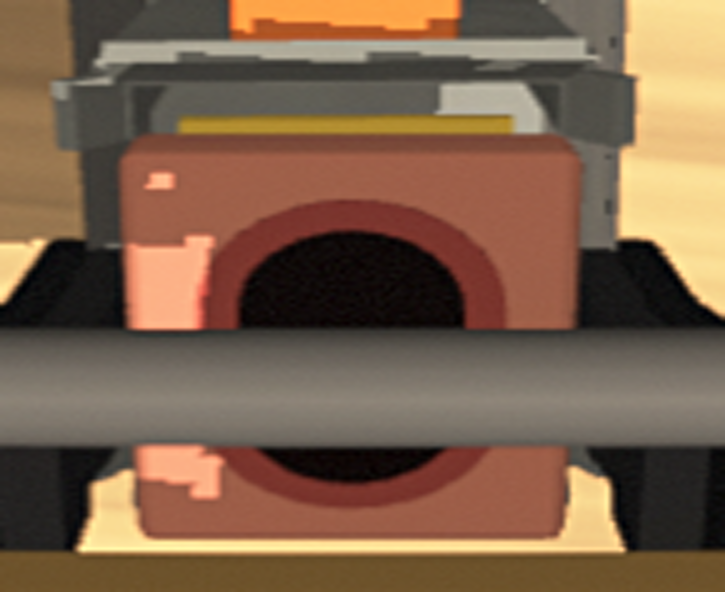

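Lateral alignment is within 0.2 mm. Along tool y I'm shifting about -0.7 mm, then lowering in small steps.

Emit:
{"op": "arm_command", "data": {
  "deltas": [
    [0, -0.0014, 0.006, 0, 0, 0, 0.6],
    [0, 0, 0.006, 0, 0, 0, 0.6],
    [0, 0, 0.006, 0, 0, 0, 0.6],
    [0, 0, 0.006, 0, 0, 0, 0.6],
    [0, 0, 0.004, 0, 0, 0, 0.6],
    [0, 0, 0.004, 0, 0, 0, 0.6],
    [0, 0, 0, 0, 0, 0, 0.6]
  ]
}}

```text
time: 8.78
tcp_pos: [0.5327, 0.1273, 0.1561]
tcp_rot: [-2.072, -2.361, 0.001]
ft_force: [-0.6, 0.1, -0.4]
gripper_width: 0.0437
```

Emit:
{"op": "arm_command", "data": {
  "deltas": [
    [0, 0, 0.004, 0, 0, 0, 0.6],
    [0, 0, 0.004, 0, 0, 0, 0.6],
    [0, 0, 0.002, 0, 0, 0, 0.6],
    [0, 0, 0.002, 0, 0, 0, 0.6],
    [0, 0, 0, 0, 0, 0, 0.6]
  ]
}}

```text
time: 9.2
tcp_pos: [0.533, 0.1274, 0.1511]
tcp_rot: [-2.072, -2.361, 0.0]
ft_force: [-2.4, 0.4, 4.2]
gripper_width: 0.0436
```

The tile is in the channel and on the follower (+4 N). I'm pressing onward while gripped, slowly, with a firmer grip.

Emit:
{"op": "arm_command", "data": {
  "deltas": [
    [0, -0.0006, 0, 0, 0, 0, 0.6],
    [0, 0, 0.002, 0, 0, 0, 0.6],
    [0, 0, 0.003, 0, 0, 0, 0.6],
    [0, 0, 0.003, 0, 0, 0, 0.6],
    [0, 0, 0.003, 0, 0, 0, 0.6],
    [0, 0, 0.002, 0, 0, 0, 0.6]
  ],
  "grip_force": 40
}}

```text
time: 9.7
tcp_pos: [0.533, 0.1274, 0.1447]
tcp_rot: [2.072, 2.361, 0.001]
ft_force: [-1.5, 0.1, 6.5]
gripper_width: 0.044
```

Emit:
{"op": "arm_command", "data": {
  "deltas": [
    [0, 0, 0.003, 0, 0, 0, 0.6],
    [0, 0, 0.003, 0, 0, 0, 0.6],
    [0, 0, 0.003, 0, 0, 0, 0.6]
  ]
}}

```text
time: 9.95
tcp_pos: [0.533, 0.1274, 0.1405]
tcp_rot: [2.072, 2.361, 0.001]
ft_force: [-2.2, -0.8, 6.9]
gripper_width: 0.0437
```

Emit:
{"op": "arm_command", "data": {
  "deltas": [
    [0, 0, 0.003, 0, 0, 0, 0.6],
    [0, 0, 0.003, 0, 0, 0, 0.6]
  ]
}}

```text
time: 10.12
tcp_pos: [0.533, 0.1274, 0.1377]
tcp_rot: [2.072, 2.361, 0.001]
ft_force: [-3.2, -0.2, 9.0]
gripper_width: 0.0437
```

Emit:
{"op": "arm_command", "data": {
  "deltas": [
    [0, 0, 0.003, 0, 0, 0, 0.6],
    [0, 0, 0.003, 0, 0, 0, 0.6]
  ]
}}

```text
time: 10.28
tcp_pos: [0.533, 0.1274, 0.1349]
tcp_rot: [2.072, 2.361, 0.001]
ft_force: [-4.1, -1.0, 10.6]
gripper_width: 0.0437
```

Emit:
{"op": "arm_command", "data": {
  "deltas": [
    [0, 0, 0.003, 0, 0, 0, 0.6],
    [0, 0, 0.002, 0, 0, 0, 0.6]
  ]
}}

```text
time: 10.45
tcp_pos: [0.533, 0.1274, 0.1323]
tcp_rot: [2.072, 2.361, 0.001]
ft_force: [-2.0, -0.3, 8.3]
gripper_width: 0.0435
```

Emit:
{"op": "arm_command", "data": {
  "deltas": [
    [0, 0, 0.003, 0, 0, 0, 0.6],
    [0, 0, 0.003, 0, 0, 0, 0.6],
    [0, 0, 0.003, 0, 0, 0, 0.6]
  ]
}}

```text
time: 10.7
tcp_pos: [0.533, 0.1274, 0.1276]
tcp_rot: [2.072, 2.361, 0.001]
ft_force: [-2.5, -0.3, 7.9]
gripper_width: 0.0434
```

Emit:
{"op": "arm_command", "data": {
  "deltas": [
    [0, 0, 0.002, 0, 0, 0, 0.6],
    [0, 0, 0.002, 0, 0, 0, 0.6],
    [0, 0, 0.002, 0, 0, 0, 0.6]
  ]
}}

```text
time: 10.95
tcp_pos: [0.533, 0.1274, 0.1246]
tcp_rot: [2.072, 2.361, 0.001]
ft_force: [-2.0, 0.8, 7.9]
gripper_width: 0.0437
```

Emit:
{"op": "arm_command", "data": {
  "deltas": [
    [0, 0, 0.002, 0, 0, 0, 0.6],
    [0, 0, 0.002, 0, 0, 0, 0.6]
  ]
}}

```text
time: 11.12
tcp_pos: [0.533, 0.1274, 0.1226]
tcp_rot: [2.072, 2.361, 0.001]
ft_force: [-2.6, -1.0, 8.3]
gripper_width: 0.0433
```

Emit:
{"op": "arm_command", "data": {
  "deltas": [
    [0, 0, 0.002, 0, 0, 0, 0.6],
    [0, 0, 0.002, 0, 0, 0, 0.6]
  ]
}}

```text
time: 11.28
tcp_pos: [0.533, 0.1274, 0.1206]
tcp_rot: [2.072, 2.361, 0.001]
ft_force: [-2.8, -1.2, 7.1]
gripper_width: 0.0435
```

Emit:
{"op": "arm_command", "data": {
  "deltas": [
    [0, 0, 0.002, 0, 0, 0, 0.6],
    [0, 0, 0, 0, 0, 0, 0.6]
  ]
}}

```text
time: 11.45
tcp_pos: [0.533, 0.1274, 0.1193]
tcp_rot: [2.072, 2.361, 0.001]
ft_force: [-2.0, -1.0, 6.1]
gripper_width: 0.0434
```

Emit:
{"op": "arm_command", "data": {
  "deltas": [
    [0, 0, 0.002, 0, 0, 0, 0.6],
    [0, 0, 0, 0, 0, 0, 0.6]
  ]
}}

```text
time: 11.62
tcp_pos: [0.533, 0.1274, 0.1183]
tcp_rot: [2.072, 2.361, 0.001]
ft_force: [-1.8, 0.3, 5.8]
gripper_width: 0.0432
```

Emit:
{"op": "arm_command", "data": {
  "deltas": [
    [0, 0, 0.002, 0, 0, 0, 0.6],
    [0, 0, 0, 0, 0, 0, 0.6]
  ]
}}

```text
time: 11.78
tcp_pos: [0.533, 0.1274, 0.1173]
tcp_rot: [2.072, 2.361, 0.001]
ft_force: [-2.4, 0.2, 5.0]
gripper_width: 0.0435
```

```bash
python3 - <<'E'
from h import *
for i in range(4):
    im=grab('wrist'); s=state();print(s['time'],s['tcp_pos'].round(4),s['ft_force'].round(2),s['gripper_width'])
save(im,'w7.png')
E
```

```text
11.8333 [0.533  0.1274 0.1173] [-2.16 -1.    6.12] 0.04358213760957109
11.8833 [0.533  0.1274 0.1173] [-1.95  0.12  6.08] 0.04318275501236075
11.9333 [0.533  0.1274 0.1173] [-2.43 -0.63  5.34] 0.043868133555308886
11.9833 [0.533  0.1274 0.1173] [-0.62 -0.66  5.38] 0.043346154487629004
```

View pics/w7.png

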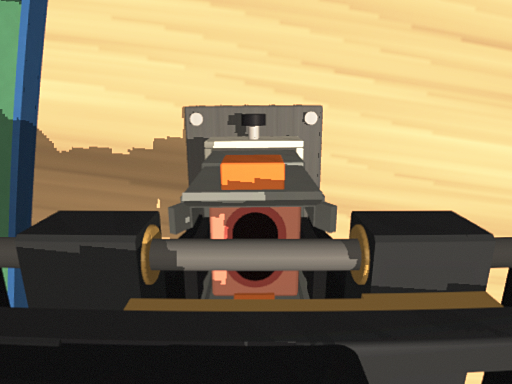

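Force fell from about 8 to 5.6 N, which is the follower alone: clicked. Opening.

Emit:
{"op": "arm_command", "data": {
  "deltas": [
    [0, 0, 0, 0, 0, 0, 0.3],
    [0, 0, 0, 0, 0, 0, 0.2],
    [0, 0, 0, 0, 0, 0, 0.1],
    [0, 0, 0, 0, 0, 0, 0],
    [0, 0, 0, 0, 0, 0, 0],
    [0, 0, 0, 0, 0, 0, 0]
  ],
  "grip_force": 20
}}

```text
time: 12.48
tcp_pos: [0.5327, 0.1274, 0.1166]
tcp_rot: [-2.072, -2.361, 0.0]
ft_force: [0.1, 0.8, 1.1]
gripper_width: 0.0759
```

Emit:
{"op": "arm_command", "data": {
  "deltas": [
    [0, 0, -0.03, 0, 0, 0, 0],
    [0, 0, -0.05, 0, 0, 0, 0],
    [0, 0, -0.06, 0, 0, 0, 0],
    [0, 0, -0.06, 0, 0, 0, 0],
    [0, 0, -0.046, 0, 0, 0, 0],
    [0, 0.05, 0, 0, 0, 0, 0],
    [0, 0.05, 0, 0, 0, 0, 0],
    [0, 0.05, 0, 0, 0, 0, 0],
    [0, 0, 0, 0, 0, 0, 0],
    [0, 0, 0, 0, 0, 0, 0]
  ]
}}

```text
time: 13.32
tcp_pos: [0.6074, 0.1371, 0.2389]
tcp_rot: [-2.072, -2.361, 0.002]
ft_force: [-0.1, -0.1, 0.3]
gripper_width: 0.0871
```

```bash
python3 - <<'E'
from h import *
im=grab('wrist');save(im,'w8.png');s=state();rm=R.from_rotvec(s['tcp_rot']).as_matrix();print(s['time'],s['tcp_pos'].round(4),s['ft_force'].round(2),np.degrees(np.arctan2(rm[1,0],rm[0,0])))
hsv=cv2.cvtColor(im['color'],cv2.COLOR_RGB2HSV);H,S,V=[hsv[...,i].astype(int) for i in range(3)]
cv2.imwrite('pics/w8z.png',cv2.resize(cv2.imread('pics/w8.png')[20:170,190:330],None,fx=4,fy=4,interpolation=cv2.INTER_CUBIC))
for x in range(230,285,6): print([round(float(v),4) for v in depthpts(im,[[x,y] for y in range(60,120,8)])[:,2]])
E
```

```text
13.3667 [0.6066 0.137  0.239 ] [ 0.07  0.13 -0.21] 97.46884117492534
[0.1309, 0.1295, 0.131, 0.131, 0.131, 0.1302, 0.1304, 0.1293]
[0.1305, 0.13, 0.1299, 0.1309, 0.1298, 0.1316, 0.1305, 0.1301]
[0.1294, 0.1301, 0.1312, 0.1306, 0.1322, 0.1307, 0.1308, 0.1307]
[0.1313, 0.1315, 0.1308, 0.1315, 0.1313, 0.1304, 0.1304, 0.1298]
[0.1308, 0.1313, 0.1306, 0.1306, 0.1312, 0.1315, 0.1316, 0.1309]
[0.1301, 0.131, 0.1314, 0.131, 0.1302, 0.1309, 0.1316, 0.1319]
[0.13, 0.1305, 0.1305, 0.1311, 0.1327, 0.132, 0.1309, 0.1303]
[0.1314, 0.131, 0.1321, 0.1311, 0.1304, 0.1311, 0.1305, 0.1312]
[0.1293, 0.1301, 0.1302, 0.1296, 0.1311, 0.1291, 0.1311, 0.1308]
[0.1298, 0.0951, 0.0934, 0.0955, 0.0948, 0.0951, 0.0952, 0.0956]
```

View pics/w8z.png

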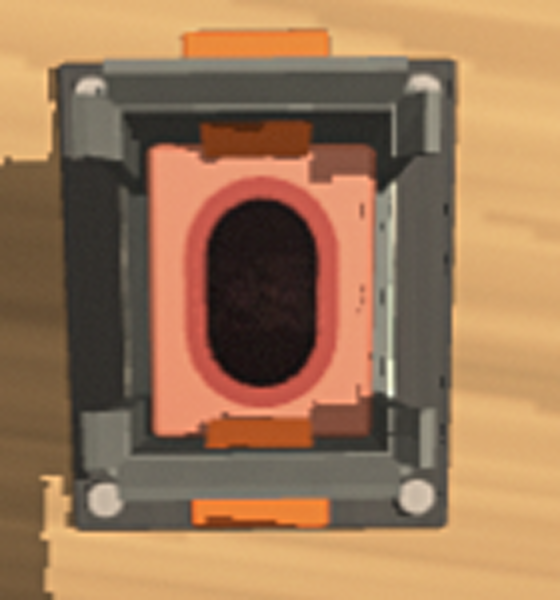

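The view shows the open mouth level at 0.1307 m under both orange lips, the crop's lips at (255,140) and (258,430). Next, the toothy mouth.

Emit:
{"op": "arm_command", "data": {
  "deltas": [
    [0, 0, 0, 0, 0, 0.9, 0],
    [0, 0, 0, 0, 0, 0.9, 0],
    [-0.0523, 0.0065, 0.02, 0, 0, 0, 0],
    [-0.0523, 0.0065, 0.0315, 0, 0, 0, 0],
    [-0.0523, 0.0065, 0.0315, 0, 0, 0, 0],
    [-0.0523, 0.0065, 0.0315, 0, 0, 0, 0],
    [-0.0523, 0.0065, 0.0315, 0, 0, 0, 0],
    [-0.0523, 0.0065, 0.0315, 0, 0, 0, 0],
    [-0.0523, 0.0065, 0.0315, 0, 0, 0, 0],
    [-0.0523, 0.0065, 0.0315, 0, 0, 0, 0],
    [-0.0523, 0.0065, 0.0315, 0, 0, 0, 0],
    [-0.0523, 0.0065, 0.0315, 0, 0, 0, 0],
    [-0.0523, 0.0065, 0.0315, 0, 0, 0, 0],
    [-0.0523, 0.0065, 0.0315, 0, 0, 0, 0],
    [0, 0, 0, 0, 0, 0, 0],
    [0, 0, 0, 0, 0, 0, 0],
    [0, 0, 0, 0, 0, 0, 0],
    [0, 0, 0, 0, 0, 0, 0]
  ]
}}

```text
time: 14.87
tcp_pos: [0.6282, -0.1763, 0.0573]
tcp_rot: [-2.282, -2.159, -0.003]
ft_force: [-0.5, 0.2, 0.0]
gripper_width: 0.0873
```

```bash
python3 - <<'E'
from h import *
im=grab('wrist');save(im,'w9.png');s=state();rm=R.from_rotvec(s['tcp_rot']).as_matrix();print(s['time'],s['tcp_pos'].round(4),s['ft_force'].round(2),np.degrees(np.arctan2(rm[1,0],rm[0,0])))
d=np.array([.628,-.179,.0078])-s['tcp_pos'];print('need tool',(d@rm/.5).round(4))
E
```

```text
14.9167 [ 0.6284 -0.1763  0.0574] [0.76 0.01 0.62] 86.82412501506465
need tool [-0.0055 -0.0006  0.0992]
```

View pics/w9.png

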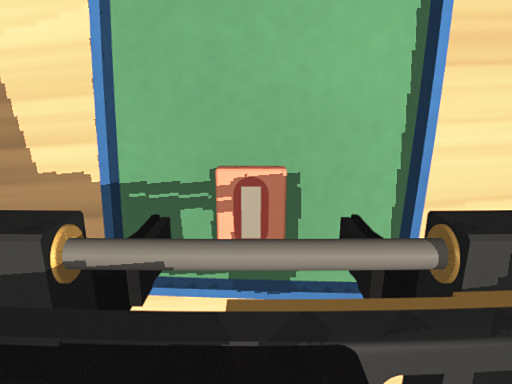

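The toothy mouth lies between the open fingers (col 251, rows 168–245), square to the jaws. I'm lowering and gripping.

Emit:
{"op": "arm_command", "data": {
  "deltas": [
    [-0.0055, -0.0006, 0.02, 0, 0, 0, 0],
    [0, 0, 0.025, 0, 0, 0, 0],
    [0, 0, 0.025, 0, 0, 0, 0],
    [0, 0, 0.015, 0, 0, 0, 0],
    [0, 0, 0.01, 0, 0, 0, 0],
    [0, 0, 0.004, 0, 0, 0, 0],
    [0, 0, 0, 0, 0, 0, 0],
    [0, 0, 0, 0, 0, 0, 0.6],
    [0, 0, 0, 0, 0, 0, 0.6],
    [0, 0, 0, 0, 0, 0, 0.6],
    [0, 0, 0, 0, 0, 0, 0.6],
    [0, 0, 0, 0, 0, 0, 0.6],
    [0, 0, 0, 0, 0, 0, 0.6],
    [0, 0, 0, 0, 0, 0, 0.6],
    [0, 0, 0, 0, 0, 0, 0.6],
    [0, 0, 0, 0, 0, 0, 0.6]
  ],
  "grip_force": 30
}}

```text
time: 16.25
tcp_pos: [0.6274, -0.1811, 0.0069]
tcp_rot: [-2.285, -2.156, -0.0]
ft_force: [-0.6, 0.2, -0.5]
gripper_width: 0.0432
```

```bash
python3 - <<'E'
from h import *
s=state();im=grab('wrist');save(im,'w10.png');rm=R.from_rotvec(s['tcp_rot']).as_matrix();print(s['time'],s['tcp_pos'].round(4),s['gripper_width'],np.degrees(np.arctan2(rm[1,0],rm[0,0])))
g=im['color'].astype(int)
for c in (225,290):
    print(c,[int(v) for v in g[183:200,c].sum(1)],[int(v) for v in g[286:304,c].sum(1)])
def tool(px,z): return ((onplane(im,px,z)-s['tcp_pos'])@rm*1000).round(1)
print(tool([[225,r] for r in range(186,196)],.018)[:,1],tool([[225,r] for r in range(288,302)],.018)[:,1])
E
```

```text
16.25 [ 0.6274 -0.1811  0.0069] 0.04324835642392643 86.67725820365202
225 [401, 226, 227, 280, 305, 334, 369, 457, 553, 597, 609, 620, 621, 408, 374, 381, 383] [617, 615, 614, 616, 614, 618, 616, 478, 367, 299, 232, 219, 227, 260, 274, 271, 272, 267]
290 [216, 220, 242, 292, 292, 296, 296, 327, 362, 380, 379, 378, 382, 382, 384, 381, 384] [373, 375, 374, 374, 374, 376, 377, 384, 360, 297, 236, 214, 228, 261, 274, 271, 274, 273]
[-28.9 -28.4 -27.9 -27.4 -27.  -26.5 -26.  -25.5 -25.  -24.6] [24.1 24.7 25.3 25.8 26.4 27.  27.5 28.1 28.7 29.3 29.9 30.4 31.  31.6]
```

View pics/w10.png

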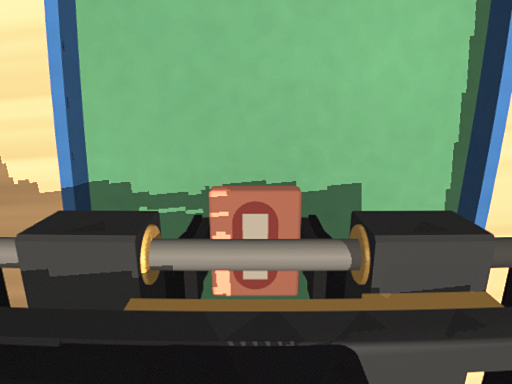

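The grip matches the first one (y offset +0.8 mm), so the same TCP target applies. Lifting, turning and moving over the magazine.

Emit:
{"op": "arm_command", "data": {
  "deltas": [
    [0, 0, -0.02, 0, 0, 0, 0.6],
    [0, 0, -0.05, 0, 0, 0, 0.6],
    [0, 0, -0.066, 0, 0, 0, 0.6],
    [0, 0, -0.066, 0, 0, -0.5, 0.6],
    [0, 0, -0.066, 0, 0, -0.65, 0.6],
    [0, 0, -0.066, 0, 0, -0.645, 0.6],
    [0, 0, -0.066, 0, 0, 0, 0.6],
    [0, 0, -0.066, 0, 0, 0, 0.6],
    [0.0636, -0.0107, 0, 0, 0, 0, 0.6],
    [0.0636, -0.0107, 0, 0, 0, 0, 0.6],
    [0.0636, -0.0107, 0, 0, 0, 0, 0.6],
    [0.0636, -0.0107, 0, 0, 0, 0, 0.6],
    [0.0636, -0.0107, 0, 0, 0, 0, 0.6],
    [0.0636, -0.0107, 0, 0, 0, 0, 0.6],
    [0.0636, -0.0107, 0, 0, 0, 0, 0.6],
    [0.0636, -0.0107, 0, 0, 0, 0, 0.6],
    [0.0636, -0.0107, 0, 0, 0, 0, 0.6],
    [0.0636, -0.0107, 0, 0, 0, 0, 0.6],
    [0, 0, 0, 0, 0, 0, 0.6],
    [0, 0, 0, 0, 0, 0, 0.6]
  ]
}}

```text
time: 17.97
tcp_pos: [0.5323, 0.1294, 0.2408]
tcp_rot: [2.067, 2.366, 0.001]
ft_force: [-0.4, -0.5, -1.3]
gripper_width: 0.0434
```

Emit:
{"op": "arm_command", "data": {
  "deltas": [
    [0, 0, 0, 0, 0, 0, 0.6],
    [0, 0, 0, 0, 0, 0, 0.6]
  ]
}}

```text
time: 18.13
tcp_pos: [0.5336, 0.1255, 0.2403]
tcp_rot: [2.075, 2.358, -0.0]
ft_force: [-0.5, -0.4, -1.0]
gripper_width: 0.0439
```

```bash
python3 - <<'E'
from h import *
s=state();rm=R.from_rotvec(s['tcp_rot']).as_matrix();print(s['time'],s['tcp_pos'].round(4),s['gripper_width'],np.degrees(np.arctan2(rm[1,0],rm[0,0])),rm[:,2].round(4))
d=np.array([.533,.1273,.1725])-s['tcp_pos'];print('need tool',(d@rm/.5).round(4))
E
```

```text
18.1333 [0.5336 0.1255 0.2403] 0.04386854394241752 97.29486508443499 [ 6.e-04 -6.e-04 -1.e+00]
need tool [ 0.0038 -0.0007  0.1356]
```

Emit:
{"op": "arm_command", "data": {
  "deltas": [
    [0, 0, 0.035, 0, 0, 0, 0.6],
    [0, 0, 0.04, 0, 0, 0, 0.6],
    [0, 0, 0.04, 0, 0, 0, 0.6],
    [0, 0, 0.02, 0, 0, 0, 0.6],
    [0, 0, 0, 0, 0, 0, 0.6],
    [0, 0, 0, 0, 0, 0, 0.6],
    [0, 0, 0, 0, 0, 0, 0.6]
  ]
}}

```text
time: 18.72
tcp_pos: [0.5341, 0.127, 0.1736]
tcp_rot: [2.073, 2.359, 0.003]
ft_force: [-0.2, 0.2, -0.2]
gripper_width: 0.0435
```

```bash
python3 - <<'E'
from h import *
s=state();im=grab('wrist');save(im,'w11.png');rm=R.from_rotvec(s['tcp_rot']).as_matrix();print(s['time'],s['tcp_pos'].round(4),s['gripper_width'],np.degrees(np.arctan2(rm[1,0],rm[0,0])))
s=state();d=np.array([.533,.1273,.1725])-s['tcp_pos'];print(s['tcp_pos'],'need tool',(d@rm/.5).round(4))
g=im['color'].astype(int)
print([int(v) for v in g[178,190:225].sum(1)],[int(v) for v in g[178,292:325].sum(1)])
for r in (193,196): print([int(v) for v in g[r,200:220].sum(1)],[int(v) for v in g[r,292:315].sum(1)])
yy,xx=np.mgrid[140:185,225:286];q=np.c_[xx.ravel(),yy.ravel()];P=depthpts(im,q);t=((P-s['tcp_pos'])@rm)*1000;k=(P[:,2]>.1615)&(P[:,2]<.168)
print([t[k&(q[:,0]==c)][:,1].min().round(1) for c in range(228,285,6)])
b=cv2.imread('pics/w11.png')[150:310,185:330];cv2.imwrite('pics/w11z.png',cv2.resize(b,None,fx=5,fy=3.7,interpolation=cv2.INTER_CUBIC))
E
```

```text
18.7167 [0.5341 0.127  0.1736] 0.04352233135833062 97.39128552451106
[0.53417464 0.12720337 0.17379399] need tool [ 0.0005 -0.0023  0.0026]
[338, 340, 336, 340, 340, 320, 279, 253, 261, 260, 230, 207, 207, 207, 206, 208, 205, 204, 206, 202, 235, 215, 175, 161, 158, 153, 202, 253, 266, 267, 261, 274, 297, 320, 328] [435, 257, 166, 163, 172, 244, 236, 228, 222, 222, 222, 223, 228, 227, 228, 226, 241, 242, 241, 231, 329, 570, 596, 590, 586, 590, 592, 592, 593, 592, 596, 601, 600]
[319, 225, 167, 170, 173, 167, 168, 164, 196, 276, 315, 320, 318, 320, 321, 320, 319, 325, 325, 324] [316, 320, 316, 322, 320, 322, 314, 305, 288, 261, 287, 308, 318, 302, 235, 269, 297, 479, 589, 597, 592, 587, 582]
[322, 234, 167, 173, 169, 169, 163, 164, 208, 293, 310, 312, 321, 322, 325, 318, 322, 320, 323, 323] [319, 317, 316, 321, 321, 322, 310, 295, 280, 241, 282, 304, 316, 309, 300, 294, 301, 498, 618, 627, 621, 621, 620]
[np.float64(-36.4), np.float64(-36.5), np.float64(-36.5), np.float64(-36.3), np.float64(-36.5), np.float64(-36.5), np.float64(-36.4), np.float64(-36.5), np.float64(-36.4), np.float64(-36.5)]
```

View pics/w11z.png

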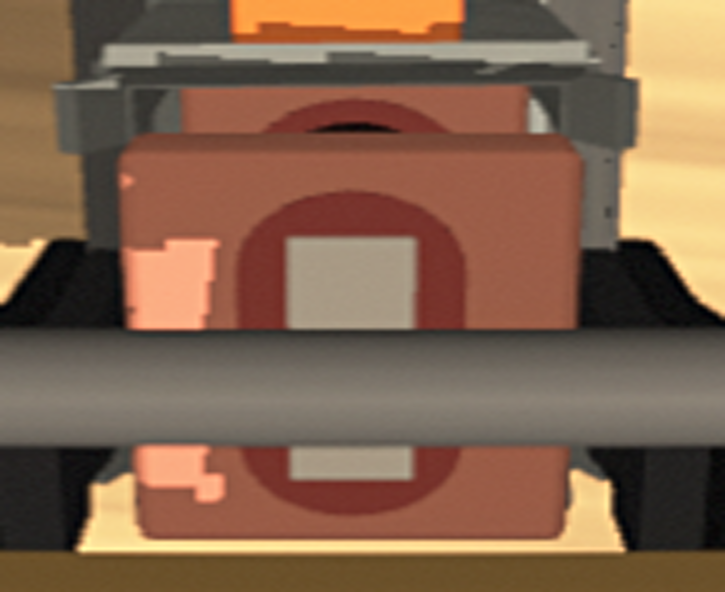

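Same alignment as with the first tile. I'm applying -1.2 mm along tool y and descending.

Emit:
{"op": "arm_command", "data": {
  "deltas": [
    [0, -0.0024, 0.005, 0, 0, 0, 0.6],
    [0, 0, 0.005, 0, 0, 0, 0.6],
    [0, 0, 0.005, 0, 0, 0, 0.6],
    [0, 0, 0.005, 0, 0, 0, 0.6],
    [0, 0, 0.005, 0, 0, 0, 0.6],
    [0, 0, 0.005, 0, 0, 0, 0.6],
    [0, 0, 0, 0, 0, 0, 0.6]
  ],
  "grip_force": 40
}}

```text
time: 19.35
tcp_pos: [0.5316, 0.1271, 0.1568]
tcp_rot: [-2.072, -2.361, 0.001]
ft_force: [0.6, -0.4, -0.8]
gripper_width: 0.0433
```

Emit:
{"op": "arm_command", "data": {
  "deltas": [
    [0, 0, 0.005, 0, 0, 0, 0.6],
    [0, 0, 0.005, 0, 0, 0, 0.6],
    [0, 0, 0.005, 0, 0, 0, 0.6],
    [0, 0, 0, 0, 0, 0, 0.6]
  ]
}}

```text
time: 19.68
tcp_pos: [0.5317, 0.127, 0.1494]
tcp_rot: [-2.072, -2.361, 0.001]
ft_force: [0.0, -0.1, 0.6]
gripper_width: 0.0435
```

Emit:
{"op": "arm_command", "data": {
  "deltas": [
    [0, 0, 0.004, 0, 0, 0, 0.6],
    [0, 0, 0.004, 0, 0, 0, 0.6],
    [0, 0, 0.003, 0, 0, 0, 0.6]
  ]
}}

```text
time: 19.93
tcp_pos: [0.5319, 0.1271, 0.1442]
tcp_rot: [-2.072, -2.361, 0.0]
ft_force: [-0.1, -0.2, -0.3]
gripper_width: 0.0437
```

Emit:
{"op": "arm_command", "data": {
  "deltas": [
    [0, 0, 0.003, 0, 0, 0, 0.6],
    [0, 0, 0.003, 0, 0, 0, 0.6]
  ]
}}

```text
time: 20.1
tcp_pos: [0.5323, 0.1272, 0.1415]
tcp_rot: [2.072, 2.361, 0.001]
ft_force: [1.9, -0.3, 0.6]
gripper_width: 0.0436
```

Emit:
{"op": "arm_command", "data": {
  "deltas": [
    [0, 0, 0.003, 0, 0, 0, 0.6],
    [0, 0, 0.003, 0, 0, 0, 0.6]
  ]
}}

```text
time: 20.27
tcp_pos: [0.5329, 0.1274, 0.1394]
tcp_rot: [2.072, 2.36, 0.003]
ft_force: [0.7, 0.1, 7.3]
gripper_width: 0.0437
```

Emit:
{"op": "arm_command", "data": {
  "deltas": [
    [0, 0, 0.003, 0, 0, 0, 0.6],
    [0, 0, 0.003, 0, 0, 0, 0.6]
  ]
}}

```text
time: 20.43
tcp_pos: [0.5332, 0.1275, 0.1369]
tcp_rot: [2.072, 2.36, 0.004]
ft_force: [-0.9, -0.1, 6.8]
gripper_width: 0.0438
```

Emit:
{"op": "arm_command", "data": {
  "deltas": [
    [0, 0, 0.003, 0, 0, 0, 0.6],
    [0, 0, 0.003, 0, 0, 0, 0.6]
  ]
}}

```text
time: 20.6
tcp_pos: [0.5333, 0.1275, 0.1341]
tcp_rot: [2.071, 2.36, 0.005]
ft_force: [-1.1, 0.5, 7.7]
gripper_width: 0.0435
```

Emit:
{"op": "arm_command", "data": {
  "deltas": [
    [0, 0, 0.003, 0, 0, 0, 0.6],
    [0, 0, 0.002, 0, 0, 0, 0.6]
  ]
}}

```text
time: 20.77
tcp_pos: [0.5332, 0.1276, 0.1313]
tcp_rot: [2.071, 2.36, 0.005]
ft_force: [2.1, -0.2, 7.1]
gripper_width: 0.0436
```

Emit:
{"op": "arm_command", "data": {
  "deltas": [
    [0, 0, 0.002, 0, 0, 0, 0.6],
    [0, 0, 0.002, 0, 0, 0, 0.6]
  ]
}}

```text
time: 20.93
tcp_pos: [0.5332, 0.1276, 0.1294]
tcp_rot: [2.071, 2.36, 0.004]
ft_force: [0.3, 0.2, 7.7]
gripper_width: 0.0437
```

Emit:
{"op": "arm_command", "data": {
  "deltas": [
    [0, 0, 0.002, 0, 0, 0, 0.6],
    [0, 0, 0.002, 0, 0, 0, 0.6]
  ]
}}

```text
time: 21.1
tcp_pos: [0.5332, 0.1275, 0.1274]
tcp_rot: [2.071, 2.36, 0.004]
ft_force: [-0.6, 0.4, 8.2]
gripper_width: 0.0437
```

Emit:
{"op": "arm_command", "data": {
  "deltas": [
    [0, 0, 0.002, 0, 0, 0, 0.6],
    [0, 0, 0.002, 0, 0, 0, 0.6]
  ]
}}

```text
time: 21.27
tcp_pos: [0.5332, 0.1275, 0.1254]
tcp_rot: [2.071, 2.36, 0.004]
ft_force: [-0.5, 0.6, 7.9]
gripper_width: 0.0434
```

Emit:
{"op": "arm_command", "data": {
  "deltas": [
    [0, 0, 0.002, 0, 0, 0, 0.6],
    [0, 0, 0.002, 0, 0, 0, 0.6]
  ]
}}

```text
time: 21.43
tcp_pos: [0.5332, 0.1275, 0.1234]
tcp_rot: [2.071, 2.36, 0.004]
ft_force: [-0.3, 0.1, 8.0]
gripper_width: 0.0436
```

Emit:
{"op": "arm_command", "data": {
  "deltas": [
    [0, 0, 0.002, 0, 0, 0, 0.6],
    [0, 0, 0.002, 0, 0, 0, 0.6]
  ]
}}

```text
time: 21.6
tcp_pos: [0.5332, 0.1276, 0.1214]
tcp_rot: [2.071, 2.36, 0.004]
ft_force: [0.6, -0.7, 7.9]
gripper_width: 0.0437
```

Emit:
{"op": "arm_command", "data": {
  "deltas": [
    [0, 0, 0.002, 0, 0, 0, 0.6],
    [0, 0, 0, 0, 0, 0, 0.6]
  ]
}}

```text
time: 21.77
tcp_pos: [0.5332, 0.1275, 0.1202]
tcp_rot: [2.071, 2.36, 0.004]
ft_force: [0.1, -0.0, 6.9]
gripper_width: 0.0437
```

Emit:
{"op": "arm_command", "data": {
  "deltas": [
    [0, 0, 0.001, 0, 0, 0, 0.6],
    [0, 0, 0, 0, 0, 0, 0.6]
  ]
}}

```text
time: 21.93
tcp_pos: [0.5332, 0.1275, 0.1198]
tcp_rot: [2.071, 2.36, 0.004]
ft_force: [0.6, 1.1, 7.1]
gripper_width: 0.0436
```

Emit:
{"op": "arm_command", "data": {
  "deltas": [
    [0, 0, 0.001, 0, 0, 0, 0.6],
    [0, 0, 0, 0, 0, 0, 0.6]
  ]
}}

```text
time: 22.1
tcp_pos: [0.5332, 0.1276, 0.1193]
tcp_rot: [2.072, 2.36, 0.004]
ft_force: [-0.8, 0.3, 6.2]
gripper_width: 0.0436
```

Emit:
{"op": "arm_command", "data": {
  "deltas": [
    [0, 0, 0.001, 0, 0, 0, 0.6],
    [0, 0, 0, 0, 0, 0, 0.6]
  ]
}}

```text
time: 22.27
tcp_pos: [0.5332, 0.1275, 0.1186]
tcp_rot: [2.071, 2.36, 0.004]
ft_force: [-0.6, -0.4, 5.6]
gripper_width: 0.0435
```

```bash
python3 - <<'E'
from h import *
f=[]
for i in range(6):
    im=grab('wrist'); s=state();f.append(s['ft_force'])
print(np.mean(f,0),s['tcp_pos'],s['time'])
E
```

```text
[0.53903836 0.29951024 5.50406334] [0.533215   0.12755243 0.11864544] 22.5667
```

Emit:
{"op": "arm_command", "data": {
  "deltas": [
    [0, 0, 0.001, 0, 0, 0, 0.6],
    [0, 0, 0, 0, 0, 0, 0.6],
    [0, 0, 0, 0, 0, 0, 0.6]
  ]
}}

```text
time: 22.82
tcp_pos: [0.5332, 0.1275, 0.1181]
tcp_rot: [2.072, 2.36, 0.004]
ft_force: [0.4, 0.2, 5.8]
gripper_width: 0.0438
```

Emit:
{"op": "arm_command", "data": {
  "deltas": [
    [0, 0, 0, 0, 0, 0, 0.3],
    [0, 0, 0, 0, 0, 0, 0.2],
    [0, 0, 0, 0, 0, 0, 0.1],
    [0, 0, 0, 0, 0, 0, 0],
    [0, 0, 0, 0, 0, 0, 0],
    [0, 0, 0, 0, 0, 0, 0]
  ],
  "grip_force": 20
}}

```text
time: 23.32
tcp_pos: [0.5317, 0.127, 0.1167]
tcp_rot: [-2.072, -2.361, 0.001]
ft_force: [1.2, 0.1, -0.1]
gripper_width: 0.0756
```

Emit:
{"op": "arm_command", "data": {
  "deltas": [
    [0, 0, -0.03, 0, 0, 0, 0],
    [0, 0, -0.05, 0, 0, 0, 0],
    [0, 0, -0.06, 0, 0, 0, 0],
    [0, 0, -0.06, 0, 0, 0, 0],
    [0, 0, -0.046, 0, 0, 0, 0],
    [0, 0.05, 0, 0, 0, 0, 0],
    [0, 0.05, 0, 0, 0, 0, 0],
    [0, 0.05, 0, 0, 0, 0, 0],
    [0, 0, 0, 0, 0, 0, 0],
    [0, 0, 0, 0, 0, 0, 0],
    [0, 0, 0, 0, 0, 0, 0]
  ]
}}

```text
time: 24.23
tcp_pos: [0.6055, 0.1367, 0.2394]
tcp_rot: [-2.072, -2.36, 0.002]
ft_force: [0.2, -0.6, -0.3]
gripper_width: 0.0867
```

```bash
python3 - <<'E'
from h import *
im=grab('wrist');save(im,'w12.png');t=grab('top');save(t,'top12.png');s=state();print(s['time'],s['tcp_pos'].round(4),s['ft_force'].round(2))
cv2.imwrite('pics/w12z.png',cv2.resize(cv2.imread('pics/w12.png')[20:170,190:330],None,fx=4,fy=4,interpolation=cv2.INTER_CUBIC))
for x in range(234,285,8): print([round(float(v),4) for v in depthpts(im,[[x,y] for y in range(60,120,8)])[:,2]])
E
```

```text
24.3333 [0.6054 0.1367 0.2398] [ 0.41 -0.07  0.06]
[0.1286, 0.1307, 0.13, 0.1308, 0.1296, 0.1307, 0.1302, 0.1305]
[0.1343, 0.1301, 0.402, 0.131, 0.1307, 0.1303, 0.1309, 0.1296]
[0.1343, 0.1297, 0.1314, 0.1301, 0.1305, 0.1316, 0.1311, 0.1314]
[0.1348, 0.1307, 0.1321, 0.1308, 0.1308, 0.1321, 0.1309, 0.1308]
[0.135, 0.1306, 0.1309, 0.1305, 0.1291, 0.1304, 0.1314, 0.1296]
[0.1294, 0.1306, 0.1301, 0.1297, 0.1293, 0.1311, 0.1316, 0.1309]
[0.1302, 0.129, 0.1295, 0.1294, 0.1292, 0.1302, 0.1311, 0.1302]
```

View pics/w12z.png

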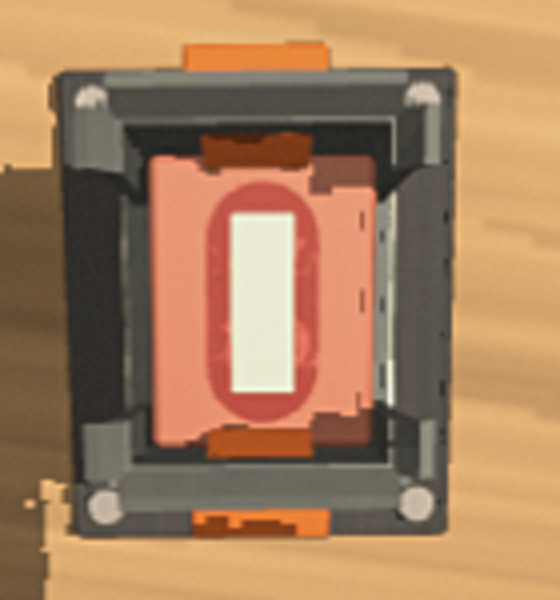

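View pics/top12.png

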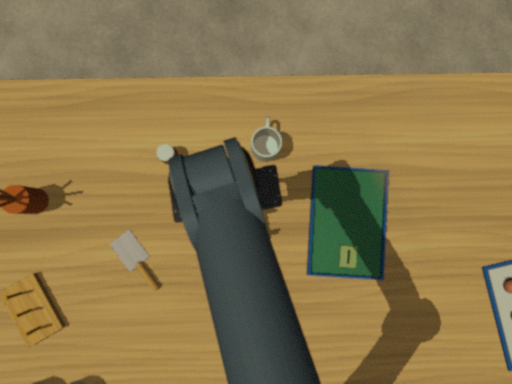

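The toothy mouth is level at 0.1305 m under both lips (crop (257,150) and (260,443)). The top view shows the mug (266,141), jar (166,153), tool (140,262) and closed mouth (348,257) where they were. The robot touches nothing, so I'm handing in.

```bash
python3 -c "
from workcell import *
print(job_done())"
```

```text
the job is handed in; nothing more can be done
None
```

Both mouths are loaded in the magazine: the wide-open mouth first, then the toothy mouth on top of it, each pressed in until it clicked and then let go. The job was handed in at about 24 s.

- **Clicks:** On each press the force fell from about 8 N to 5.5 N, the follower's push alone. The wrist force peaked at about 11 N on the first tile and 8 N on the second, and neither reached the bottom stop.
- **Last checks:** The wrist picture shows the toothy mouth face up and level under both lips, its top at about 0.1305 m. The open mouth had read 0.1307 m in the same place before it. The open mouth can't be seen now that it is underneath. In the top view the closed mouth, mug, jar and modelling tool look unmoved, and the arm stood clear of everything.
- **What disagreed:** The wrist camera read about 1.3 mm off sideways compared with the gripped tile. I cancelled this by measuring the tile and the magazine in the same picture. The first insertion also showed a 2–4 N side force from the channel, so I placed the second tile about 1.3 mm further along x, and the lip ramps then pushed it back to centre.

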